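Rock the tilt gauge to its mark on an uneven stone

TASK

Pick up the blue tilt gauge by its orange grip and stand its foot level across the middle of the crest of the reddish stone on the aluminium block, resting there for a moment. Then rock the gauge over on the crest, without pressing hard, until its hanging black pointer settles in the red band, and finish while still holding it like that, pointer still and foot touching the stone. Leave the dish, the jar and the slide box where they are.

Things in the scene. Friction and masses are not known exactly. Their poses are not given: they have to be found in the camera images.
- gauge: loose tilt gauge, 0.2-0.4 kg, upright on the bench, any heading. Origin: centre of foot's underside; z up, x along the foot, y through the dial. Blue foot 90 (x) x 36 (y) x 12 mm. Upright dial 100 mm across, 12 thick, centre 66 mm up, white faces to +y and -y, both showing pointer and band. On top an orange grip 26 x 26 mm, sides along x and y, 114 to 158 mm up, free all round
- grip (a point): middle of the gauge's orange grip, 140 mm above the foot's underside; axes as the gauge's
- foot (a point): centre of the underside of the gauge's foot; axes as the gauge's
- pointer (a joint): angle of the black pointer relative to the gauge, rad: 0 when it points at the foot, positive about the gauge's +y (right-hand rule). It hangs from the dial's centre, swings freely (3 swings a second, still in about 1 s) and stays vertical, so turning the gauge by an angle a about its own +y makes it read -a
- mark (a joint): angle of the middle of the red band on the dial, same zero and sense as the pointer, rad; somewhere between 0.20 and 0.38, fixed during the job. The band is 7 mm wide along the arc, so it reaches about 0.09 rad to either side of this angle
- pointer_tip (a point): tip of the pointer, 40 mm from the dial's centre, in the dial's mid-plane
- mark_mid (a point): middle of the red band, 40 mm from the dial's centre, in the dial's mid-plane
- stud: fixed aluminium block 80 (x) x 64 (y) x 42 (z) mm, origin at the centre of its underside, z up, topped by an uneven hard reddish stone. The stone's rounded crest, a level ridge of 14 mm radius, 52 mm long, runs along y, its top line 65 mm above the bench; lumps on the flanks reach at most 51 mm. The gauge's y should run along this ridge, either way round
- crest (a point): middle of the top line of the stone's crest, 65 mm above the bench; axes as the stud's
- dish: bystander: closed glass dish, 64 mm diameter, 18 mm high, loose; origin centre of underside
- jar: bystander: small amber jar with white cap, 44 mm diameter, 62 mm high, loose; origin centre of underside
- slidebox: bystander: blue slide box 50 x 85 x 30 mm, loose; origin centre of underside
Things that resemble listed ones, but are neither listed nor needed, are in the scene too. There is more than one size of the gauge; the job needs the larger. What is shaped like the stud but brown is not meant.

How it is judged:
By the outcome, as a careful person would: the job done as asked, in the order asked, and still so for the second after the job is handed in, while the arm keeps its last pose, push and grip.
It also fails if it takes over 45 s, if anything falls off the work surface, if the arm or the gripper's body presses on something with over 40 N, if the wrist force passes 120 N, or if a joint passes its speed limit or range.

ROBOT

A 7-joint arm with a two-finger parallel gripper is mounted at the origin on the work surface. World frame = base frame: x ahead of the robot, y to its left, z up, the work surface at z = 0. Lengths are in m, angles in rad, forces in N, time in s.
With the tool pointing down it reaches from about 0.4 to 0.85 m from the base axis. Payload 4.5 kg.
Tool frame: the origin (TCP) lies between the finger pads; the fingertips stand 17 mm ahead of it and the grasp point (between the pads) lies 2 mm behind it; z points along the fingers, y is the direction in which the jaws open and shut (so a half turn about z gives the same grasp; the last joint's range is limited). The gripper opens to 85 mm and grips with 20 to 120 N. Pads are 22 mm wide; open, the fingers measure 114 mm over their backs; the gripper's body (76 mm by 85 mm) begins 54 mm behind the grasp point. The pads swing forward as they close: fully open they stand 13 mm farther back than shut.
Start: joints at [-1.28, 0.689, -0.195, 1.565, 0.157, 0.902, -0.215], TCP at [0.159, 0.605, 0.248] pointing down, gripper open.
Joint ranges: [-3.01, 3.01], [-0.46, 2.08], [-1.47, 1.51], [0.13, 2.56], [-1, 4.14], [0.04, 2.09], [-2.66, 2.66]. Speed limits (rad/s): [2.57, 2.57, 3.14, 3.14, 3.14, 3.14, 3.14].

INTERFACE

Orientations are given as a unit quaternion [x, y, z, w].
In Python, from station import manip gives the robot as it stands. The module is installed in compiled form; this text tells all that it offers.
- The arm moves only by the tool servo_tool, never from a script. Its argument "commands" is a list of rows, each a list of 5 numbers: the gripper command: -1 is shut, 1 is fully open, values between are in proportion, then the shift along the tool's x, y, z scaled (see below), then the turn about the tool's z scaled (see below). A call has 1 to 5 rows; each row shifts and turns the commanded pose from where the row before left it, along the tool's axes as they then stand; what a row does not reach is not made up. The controller multiplies each number of a shift by 40 mm and each number of a turn by 0.08 rad. A row lasts 1/12 s, in which the tool goes at most 41.7 mm and 7.16 degrees, less where a joint would pass 70% of its speed; a pose out of reach is approached as far as the arm can. A call with a number of a shift or a turn outside -1 to 1 is refused whole. A call with a gripper value outside its range is refused whole. The fingers move at their own pace and stop on an object; "grip_force" is the grip in N (left out, the last holds). Time passes only in rows, so rows that do not move let the fingers close. It gives the time, the measured TCP pose, the force and the opening at its end, in the units of the state.
- manip.observe(): the state, without advancing time (a new reading comes with each control period).
- manip.get_image(name): name is "scene" or "side" or "wrist"; returns a dict with "pixels" (400x640x3 uint8, red, green, blue), "depth" (400x640 float32, m along the optical axis (not along the pixel's ray), 0 where there is no reading), "K" (3x3 intrinsics, pixels), "k1" (the pictures are not rectified: a ray, as slopes to the right and down, at radius r is drawn at 1 + k1 r^2 times it, then the intrinsics apply), "rvec" (rotation vector, rad) and "tvec" (3), from world to camera coordinates, as OpenCV has them; the wrist camera has in their place "T_tool_cam" (4x4, takes a point from camera to tool coordinates, whose origin is the TCP and whose axes are the flange's). Camera axes: x right, y down, z forward; pixel columns grow to the right and rows downward; lengths in m; the calibration is good to about 2 mm. A picture is of the moment at which its call begins: read the wrist's pose just before it.
- manip.job_done(): hands the job in, once; it reports no verdict.
Trained networks look in a picture, given as the dict that the camera call returned (one of the last four; its "shot" number tells which), for a name from the list of things; names that differ only in an ending like _2 or _b are one class to them, and where a whole thing is asked for, a point or a joint stands for the part that bears it (a point fixed in the world has none). Each returns a list of dicts, best first, with "conf" (0 to 1); they miss things now and then, are a little off and sometimes report something else, mostly with a low value. They report only what shows in the picture. A call takes as long as a camera call. They do not tell look-alikes from the thing itself.
- manip.boxes_of(picture, target): "location" ([column, row] as shares, 0 to 1, of the picture: columns of its width, rows of its height, amid what is visible of it).
- manip.place_of(picture, target): "location" ([column, row] as shares, 0 to 1, of the picture: columns of its width, rows of its height: a listed point, or the origin of a listed thing).
The state is a dict: "clock": time; "joint_pos": joint angles; "qd": joint speeds; "effort": joint torques, N m; "position": TCP position; "ee_rot": TCP orientation; "force": force on the tool from outside, world axes, zero at the start; "wrist_torque": the same for the moment, N m; "opening": finger opening in m.
Only numpy, scipy, OpenCV 4.12 (cv2) and the standard library are available. Lean on these libraries where they do the work, as an engineer would, in place of code of your own. Each camera call takes 0.05 s, during which the arm holds its last target.

## Working session

There is one attempt and no reset: what is moved stays moved. The work goes in short steps, Python scripts to look and compute and a tool call to move; the robot and the scene stay as the last step left them, time stands still between calls to the robot, and variables do not carry over. Pictures are saved under pics/ and viewed, and the job is handed in when it is done.

Besides the shell and the picture viewer there is one more tool, called after "Emit:" as name(argument=value, ...), one argument or row to a line, values as JSON. servo_tool: Moves the arm, as the interface text tells. Shifts and turns lie within -1 to 1; 1 stands for 40 mm of shift or 0.08 rad of turn. Its arguments: {"type":"object","properties":{"commands":{"type":"array"},"grip_force":{"type":"number"}},"required":["commands"]}

```bash
mkdir -p pics; ls; cat > h.py <<'E'
import numpy as np, cv2
from scipy.spatial.transform import Rotation as R
from station import manip
def save(p,n,crop=None,s=1):
    im=cv2.cvtColor(p['pixels'],cv2.COLOR_RGB2BGR)
    if crop: a,b,c,d=crop; im=im[b:d,a:c]
    if s!=1: im=cv2.resize(im,None,fx=s,fy=s,interpolation=cv2.INTER_CUBIC)
    cv2.imwrite('pics/'+n+'.png',im)
def cam(p,st=None):
    if 'rvec' in p:
        Rm=cv2.Rodrigues(np.array(p['rvec'],float))[0]; t=np.array(p['tvec'],float).ravel()
        return Rm.T,-Rm.T@t
    T=np.array(p['T_tool_cam']); Rt=R.from_quat(st['ee_rot']).as_matrix()
    return Rt@T[:3,:3], Rt@T[:3,3]+np.array(st['position'])
def ray(p,u,v):
    K=np.array(p['K']); k1=float(p['k1'])
    return np.append(cv2.undistortPoints(np.array([[[u,v]]],float),K,np.array([k1,0,0,0.]))[0,0],1)
def at_z(p,u,v,z,st=None):
    A,o=cam(p,st); d=A@ray(p,u,v); return o+d*(z-o[2])/d[2]
def at_d(p,u,v,st=None):
    A,o=cam(p,st); return o+A@ray(p,u,v)*float(p['depth'][int(v),int(u)])
def proj(p,X,st=None):
    A,o=cam(p,st); c=A.T@(np.array(X)-o)
    return cv2.projectPoints(c.reshape(1,1,3),np.zeros(3),np.zeros(3),np.array(p['K']),np.array([float(p['k1']),0,0,0]))[0].ravel()
E
python3 - <<'E'
from h import *
print(manip.observe())
for n in ['scene','side']:
    p=manip.get_image(n); save(p,n+'0'); print(n,p['K'],p['k1'],cam(p)[1])
    for t in ['gauge','grip','foot','stud','crest','dish','jar','slidebox']:
        f=manip.place_of(p,t)
        for d in f[:4]:
            u,v=d['location'][0]*640,d['location'][1]*400
            z={'grip':.14,'crest':.065}.get(t,0)
            print(t,round(d['conf'],2),round(u),round(v),at_z(p,u,v,z).round(3))
E
```

```text
pics
{'clock': 0.0, 'joint_pos': array([-1.28019489,  0.69000983, -0.19450564,  1.56637407,  0.15730854,
        0.90247437, -0.21511768]), 'qd': array([ 0.00084287,  0.00109569,  0.00208644, -0.00053895,  0.00224794,
       -0.00125941, -0.00043469]), 'effort': array([ 1.30778276e-04, -5.39618862e+01, -1.26655016e+00, -1.58539975e+01,
        9.09031718e-03,  9.60113568e-03, -1.15117200e-05]), 'position': array([0.15863595, 0.60388383, 0.24745966]), 'ee_rot': array([ 1.28013783e-01,  9.91771947e-01, -9.35403445e-04, -4.85674370e-05]), 'force': array([0.25646798, 0.19012636, 0.54877368]), 'wrist_torque': array([-0.04705729,  0.01296335,  0.01894568]), 'opening': 0.08542707906990657}
scene [[468.22066203   0.         325.32141359]
 [  0.         468.22066203 202.29072984]
 [  0.           0.           1.        ]] -0.0022420315979611214 [1.04277538 0.50715796 0.56319325]
gauge 0.7 460 257 [0.378 0.157 0.   ]
gauge 0.58 416 285 [0.507 0.154 0.   ]
grip 0.95 468 212 [0.436 0.182 0.14 ]
grip 0.56 427 223 [0.513 0.159 0.14 ]
grip 0.42 415 284 [0.639 0.239 0.14 ]
foot 0.9 457 258 [0.384 0.
[... 457 characters left out ...]
44815]
 [  0.         441.66192497 201.88728964]
 [  0.           0.           1.        ]] -0.09463442738811881 [0.32325194 0.51726897 0.75207576]
gauge 0.81 302 319 [0.511 0.146 0.   ]
gauge 0.66 367 349 [0.378 0.158 0.   ]
grip 0.98 372 320 [0.376 0.176 0.14 ]
grip 0.62 300 281 [0.506 0.153 0.14 ]
foot 0.77 366 347 [0.382 0.156 0.   ]
foot 0.61 305 321 [0.505 0.147 0.   ]
stud 0.97 338 153 [ 0.618 -0.333  0.   ]
stud 0.83 360 188 [ 0.523 -0.231  0.   ]
crest 0.77 359 166 [ 0.532 -0.236  0.065]
crest 0.65 339 135 [ 0.614 -0.328  0.065]
dish 0.82 372 275 [0.419 0.002 0.   ]
dish 0.4 301 279 [0.549 0.065 0.   ]
jar 0.65 226 244 [0.737 0.043 0.   ]
slidebox 0.72 245 212 [ 0.744 -0.054 -0.   ]
```

View pics/scene0.png

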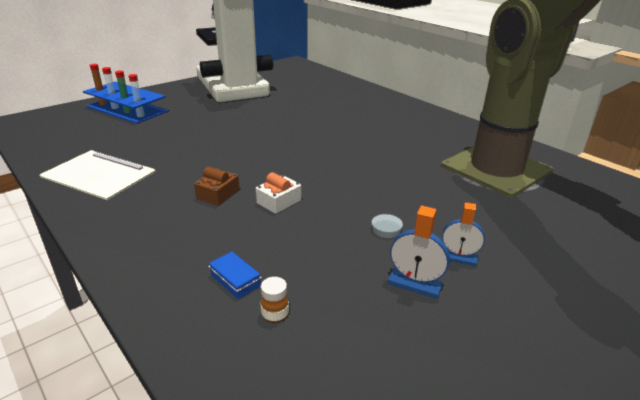

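View pics/side0.png

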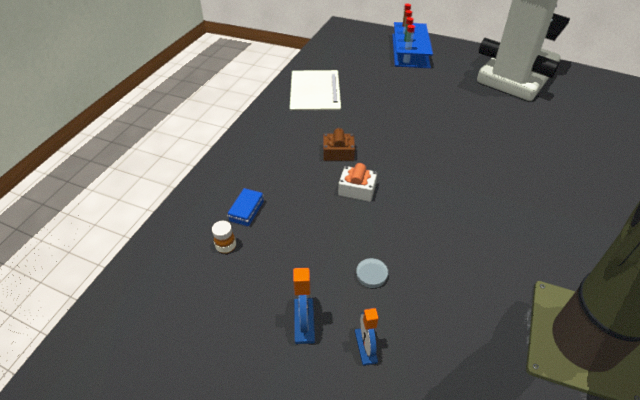

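```bash
python3 - <<'E'
from h import *
p=manip.get_image('scene'); save(p,'sc1',(370,180,510,320),4)
save(p,'sc2',(170,130,350,250),4)
p=manip.get_image('side'); save(p,'si1',(260,220,440,370),4)
E
```

```text
(no output)
```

View pics/sc1.png

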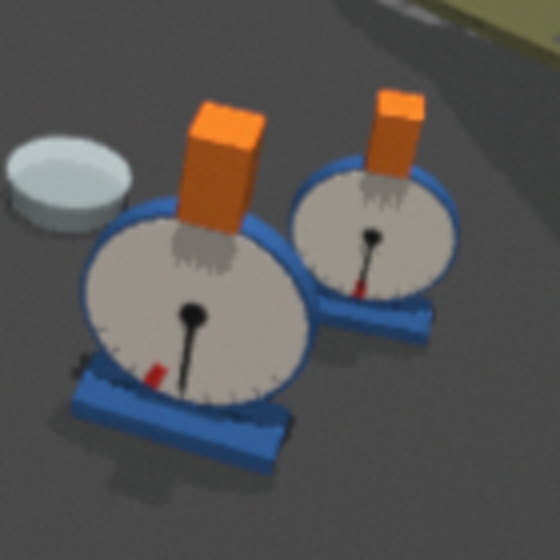

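View pics/sc2.png

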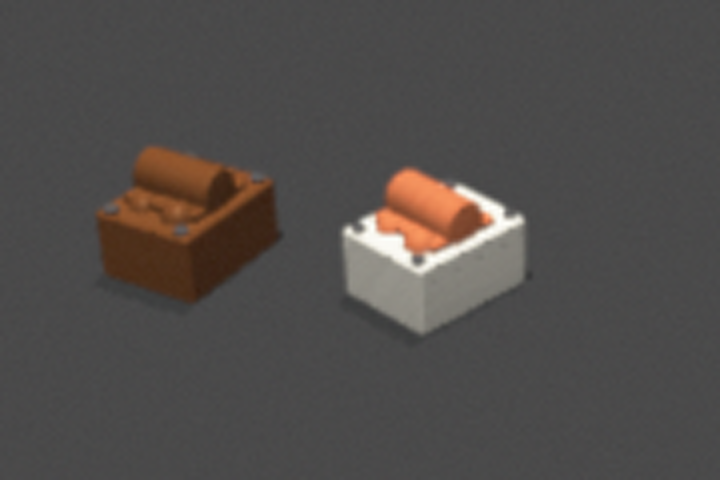

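View pics/si1.png

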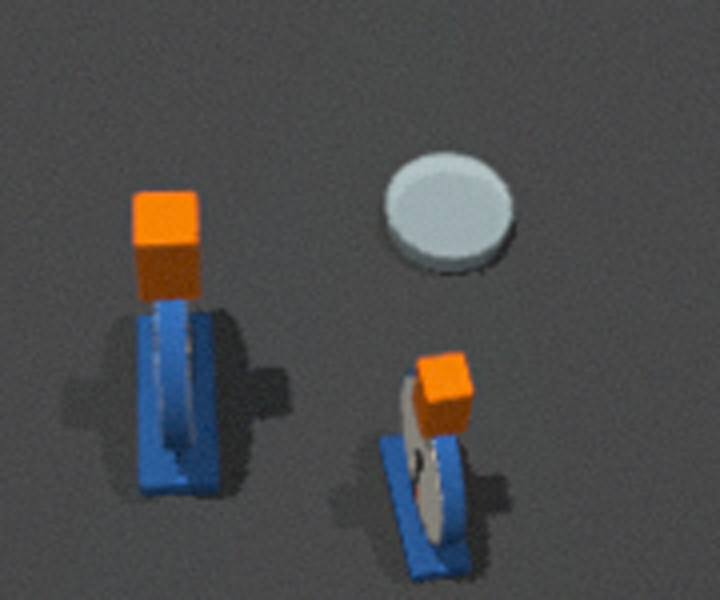

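Look-alikes: for the gauge, the large one at scene (416,285) and the small one at (460,257). The large one, with dial about 57 px against 42 px, is the one I want, near (0.51, 0.15). For the stud, the white/aluminium block with reddish stone at (281,195) is the target, and the brown one at (215,190) isn't. Next I'll measure headings from depth.

```bash
cat > cloud.py <<'E'
from h import *
def cloud(p,st=None):
    A,o=cam(p,st); K=np.array(p['K'])
    vv,uu=np.mgrid[0:400,0:640]
    pts=np.stack([uu,vv],-1).reshape(-1,1,2).astype(float)
    n=cv2.undistortPoints(pts,K,np.array([float(p['k1']),0,0,0.]))[:,0]
    d=p['depth'].reshape(-1)
    X=np.c_[n*d[:,None],d]@A.T+o
    X[d==0]=np.nan
    return X.reshape(400,640,3)
E
python3 - <<'E'
from cloud import *
for n in ['scene','side']:
    p=manip.get_image(n); X=cloud(p); hsv=cv2.cvtColor(p['pixels'],cv2.COLOR_RGB2HSV)
    def box(m,lab):
        q=X[m]; 
        if len(q)<5: print(n,lab,len(q));return
        (c,s,a)=cv2.minAreaRect(q[:,:2].astype(np.float32)*1000); print(n,lab,len(q),np.round(c,1),np.round(s,1),round(a,1),'z',np.nanpercentile(q[:,2],[1,50,99]).round(4))
    near=lambda x,y,r:np.hypot(X[...,0]-x,X[...,1]-y)<r
    Hh,S,V=hsv[...,0],hsv[...,1],hsv[...,2]
    g=near(.508,.152,.065)
    box(g&(Hh<20)&(S>200)&(X[...,2]>.153)&(X[...,2]<.163),'griptop')
    box(g&(Hh>100)&(Hh<125)&(S>120)&(X[...,2]<.016)&(X[...,2]>.008),'foot')
    s=near(.527,-.228,.065)
    box(s&(X[...,2]>.012)&(X[...,2]<.045),'block')
    box(s&(X[...,2]>.037)&(X[...,2]<.0445)&(S<60),'blocktop')
    box(s&(X[...,2]>.054)&(S>120),'ridge')
    q=X[s&(X[...,2]>.056)&(S>120)]
    c=q.mean(0);w,v=np.linalg.eigh(np.cov((q-c)[:,:2].T)); print('ridge axis',c.round(4),np.degrees(np.arctan2(v[1,1],v[0,1])).round(1),w)
E
```

```text
scene griptop 161 [508.6 151.7] [26.6 25.2] 26.6 z [0.1535 0.1567 0.1586]
scene foot 551 [508.4 151.7] [38.3 89. ] 26.4 z [0.0082 0.011  0.0154]
scene block 751 [ 530.9 -220.1] [83.1 66.3] 5.5 z [0.0124 0.0334 0.0442]
scene blocktop 273 [ 530.2 -219.7] [82.  65.6] 4.2 z [0.0371 0.0407 0.0439]
scene ridge 174 [ 534.4 -220.3] [24.8 55. ] 11.3 z [0.0542 0.0608 0.0654]
ridge axis [ 0.5344 -0.2174  0.061 ] 98.3 [2.73976871e-05 2.54671019e-04]
side griptop 215 [506. 151.] [22.9 27.2] 23.2 z [0.1534 0.1578 0.16  ]
side foot 537 [504.9 150.2] [34.8 89.7] 24.2 z [0.0085 0.0116 0.0147]
side block 617 [ 529.4 -220.8] [80.6 66.5] 7.2 z [0.0126 0.0388 0.0449]
side blocktop 287 [ 529.5 -221.4] [80.  65.9] 6.5 z [0.0374 0.0419 0.0443]
side ridge 193 [ 529.1 -221.3] [26.4 54.7] 7.1 z [0.0547 0.0629 0.0672]
ridge axis [ 0.5281 -0.2182  0.0625] 94.4 [5.10653636e-05 2.49162058e-04]
```

```bash
cat > plan.py <<'E'
from h import *
import sys
# usage: plan.py x y z jawdeg [maxmm] ; prints rows
def wrap(a,per): return (a+per/2)%per-per/2
def plan(tx,ty,tz,jaw,g=1.0,maxmm=38.,st=None,quiet=False):
    st=st or manip.observe()
    Rm=R.from_quat(st['ee_rot']).as_matrix(); p=np.array(st['position'])
    cur=np.degrees(np.arctan2(Rm[1,1],Rm[0,1])); dy=wrap(jaw-cur,360)
    D=np.array([tx,ty,tz])-p
    n=int(max(np.ceil(np.linalg.norm(D)*1000/maxmm),np.ceil(abs(np.radians(dy))/.078),1))
    print('cur',p.round(4),round(cur,2),'D mm',(D*1000).round(1),'dyaw',round(dy,1),'n',n)
    turn=-np.radians(dy)/n
    for i in range(n):
        s=Rm.T@(D/n)/.04
        print([g]+[round(float(x),2) for x in s]+[round(turn/.08,2)],end=',\n' if i%5==4 else ',')
        Rm=Rm@R.from_euler('z',turn).as_matrix()
    print()
if __name__=='__main__':
    a=[float(x) for x in sys.argv[1:]]
    plan(*a)
E
python3 plan.py .507 .1515 .25 25
```

```text
cur [0.1587 0.6045 0.2483] 75.29 D mm [ 348.3 -453.     1.7] dyaw -50.3 n 16
[1.0, -0.71, -0.55, -0.0, np.float64(0.69)],[1.0, -0.74, -0.51, -0.0, np.float64(0.69)],[1.0, -0.76, -0.47, -0.0, np.float64(0.69)],[1.0, -0.79, -0.42, -0.0, np.float64(0.69)],[1.0, -0.81, -0.38, -0.0, np.float64(0.69)],
[1.0, -0.83, -0.33, -0.0, np.float64(0.69)],[1.0, -0.84, -0.29, -0.0, np.float64(0.69)],[1.0, -0.86, -0.24, -0.0, np.float64(0.69)],[1.0, -0.87, -0.19, -0.0, np.float64(0.69)],[1.0, -0.88, -0.15, -0.0, np.float64(0.69)],
[1.0, -0.89, -0.1, -0.0, np.float64(0.69)],[1.0, -0.89, -0.05, -0.0, np.float64(0.69)],[1.0, -0.89, -0.0, -0.0, np.float64(0.69)],[1.0, -0.89, 0.05, -0.0, np.float64(0.69)],[1.0, -0.89, 0.1, -0.0, np.float64(0.69)],
[1.0, -0.88, 0.15, -0.0, np.float64(0.69)],
```

Emit:
servo_tool(
  commands=[
    [1,-0.71,-0.55,0,0.69],
    [1,-0.74,-0.51,0,0.69],
    [1,-0.76,-0.47,0,0.69],
    [1,-0.79,-0.42,0,0.69],
    [1,-0.81,-0.38,0,0.69],
  ],
)

```text
clock: 1.52
position: [0.2687, 0.4611, 0.2484]
ee_rot: [0.264, 0.964, 0.0, 0.0]
force: [0.5, 0.0, 0.1]
opening: 0.0855
```

Emit:
servo_tool(
  commands=[
    [1,-0.83,-0.33,0,0.69],
    [1,-0.84,-0.29,0,0.69],
    [1,-0.86,-0.24,0,0.69],
    [1,-0.87,-0.19,0,0.69],
    [1,-0.88,-0.15,0,0.69],
  ],
)

```text
clock: 1.93
position: [0.3773, 0.3197, 0.2486]
ee_rot: [0.395, 0.919, 0.0, 0.0]
force: [-0.0, 0.4, -0.2]
opening: 0.0853
```

Emit:
servo_tool(
  commands=[
    [1,-0.89,-0.1,0,0.69],
    [1,-0.89,-0.05,0,0.69],
    [1,-0.89,0,0,0.69],
    [1,0,0,0,0],
    [1,0,0,0,0],
  ],
)

```text
clock: 2.35
position: [0.4427, 0.2335, 0.2484]
ee_rot: [0.47, 0.882, -0.0, 0.001]
force: [0.1, 1.4, -0.1]
opening: 0.0853
```

```bash
sed -i 's/round(turn\/.08,2)/round(float(turn)\/.08,2)/' plan.py; python3 plan.py .507 .1515 .25 25; python3 - <<'E'
from cloud import *
st=manip.observe(); print(st['joint_pos'].round(2))
p=manip.get_image('wrist'); save(p,'w1')
E
```

```text
cur [0.4427 0.2335 0.2484] 33.87 D mm [ 64.3 -82.    1.6] dyaw -8.9 n 3
[1.0, -0.87, 0.06, -0.01, 0.65],[1.0, -0.86, 0.11, -0.01, 0.65],[1.0, -0.85, 0.15, -0.01, 0.65],
[-0.55  0.53 -0.04  1.94  0.04  0.68 -0.02]
```

View pics/w1.png

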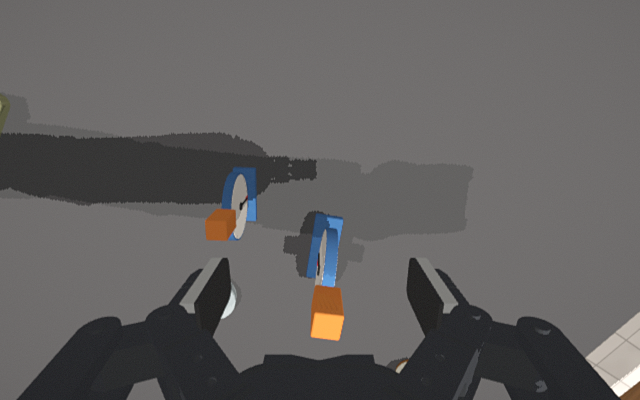

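Emit:
servo_tool(
  commands=[
    [1,-0.87,0.06,0,0.65],
    [1,-0.86,0.11,0,0.65],
    [1,-0.85,0.15,0,0.65],
    [1,0,0,0,0],
    [1,0,0,0,0],
  ],
)

```text
clock: 2.82
position: [0.5062, 0.1537, 0.2482]
ee_rot: [0.536, 0.844, 0.0, 0.0]
force: [-0.8, 0.2, 0.7]
opening: 0.0855
```

```bash
python3 - <<'E'
from cloud import *
st=manip.observe(); print(st['joint_pos'].round(2),st['position'])
p=manip.get_image('wrist'); save(p,'w2')
X=cloud(p,st); hsv=cv2.cvtColor(p['pixels'],cv2.COLOR_RGB2HSV)
Hh,S,V=[hsv[...,i] for i in range(3)]
m=(Hh<20)&(S>180)&(X[...,2]>.150)&(X[...,2]<.166)
def box(m):
    q=X[m]; c,s,a=cv2.minAreaRect(q[:,:2].astype(np.float32)*1000); print(len(q),np.round(c,1),np.round(s,1),round(a,2),np.nanmedian(q[:,2]).round(4))
box(m)
g=np.hypot(X[...,0]-.507,X[...,1]-.1515)<.06
box(g&(Hh>100)&(Hh<125)&(S>120)&(X[...,2]<.016)&(X[...,2]>.008))
E
```

```text
[-0.38  0.56 -0.01  1.86  0.01  0.72  0.05] [0.50624344 0.1536675  0.24822509]
983 [505.4 151.5] [24.9 24.7] 24.48 0.1574
704 [499.3 164.5] [35.4 58.8] 24.61 0.0115
```

```bash
python3 plan.py .5062 .1516 .139 24.6
```

```text
cur [0.5052 0.1554 0.2482] 25.34 D mm [   1.    -3.8 -109.2] dyaw -0.7 n 3
[1.0, -0.03, -0.01, 0.91, 0.05],[1.0, -0.03, -0.01, 0.91, 0.05],[1.0, -0.03, -0.01, 0.91, 0.05],
```

View pics/w2.png

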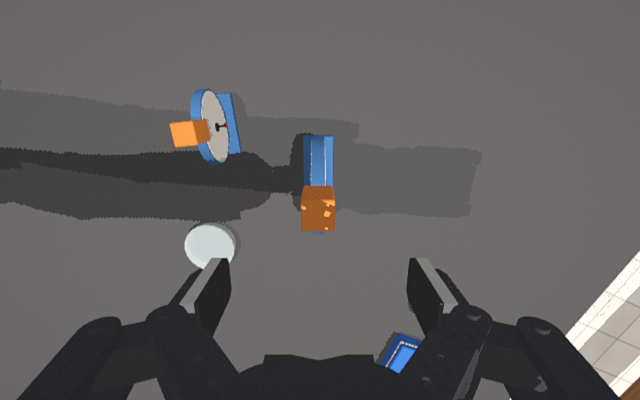

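Emit:
servo_tool(
  commands=[
    [1,-0.03,-0.01,0.7,0.05],
    [1,-0.03,-0.01,0.7,0.05],
    [1,-0.03,-0.01,0.7,0.05],
    [1,0,0,0.6,0],
    [1,0,0,0,0],
  ],
)

```text
clock: 3.28
position: [0.5021, 0.1522, 0.1366]
ee_rot: [0.538, 0.843, -0.003, -0.003]
force: [-0.6, 0.3, -0.6]
opening: 0.0853
```

```bash
python3 - <<'E'
from cloud import *
a=[]
for i in range(3):
    p=manip.get_image('wrist'); a.append(manip.observe()['position'])
print(np.array(a).round(4)); save(p,'w3')
E
python3 plan.py .5062 .1516 .139 24.6
```

```text
[[0.5034 0.1523 0.1387]
 [0.505  0.1522 0.1402]
 [0.506  0.1521 0.1412]]
cur [0.506  0.1521 0.1412] 24.7 D mm [ 0.2 -0.5 -2.2] dyaw -0.1 n 1
[1.0, -0.01, -0.0, 0.05, 0.02],
```

View pics/w3.png

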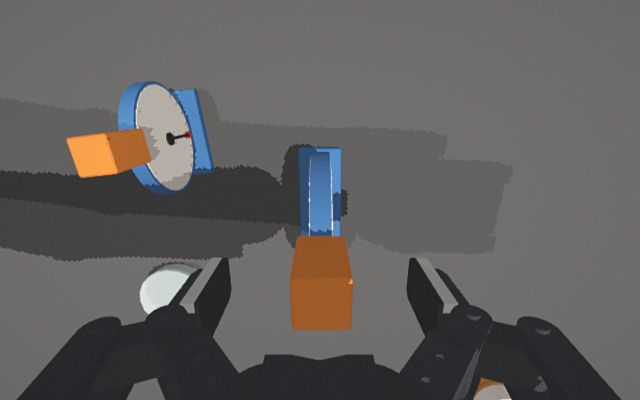

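Emit:
servo_tool(
  commands=[
    [-1,0,0,0.05,0],
    [-1,0,0,0,0],
    [-1,0,0,0,0],
    [-1,0,0,0,0],
    [-1,0,0,0,0],
  ],
  grip_force=30,
)

```text
clock: 3.85
position: [0.5065, 0.1503, 0.1388]
ee_rot: [0.541, 0.841, 0.0, 0.0]
force: [-3.5, -1.3, 16.6]
opening: 0.0252
```

Emit:
servo_tool(
  commands=[
    [-1,0,0,0,0],
    [-1,0,0,0,0],
    [-1,0,0,-0.2,0],
    [-1,0,0,-0.4,0],
    [-1,0,0,-0.4,0],
  ],
)

```text
clock: 4.27
position: [0.5049, 0.1498, 0.178]
ee_rot: [0.541, 0.841, -0.001, -0.001]
force: [0.4, -0.3, -3.8]
opening: 0.0255
```

```bash
python3 - <<'E'
from cloud import *
p=manip.get_image('scene'); save(p,'s2',(340,120,540,320),3); print(manip.observe())
E
```

```text
{'clock': 4.3167, 'joint_pos': array([-0.37048243,  0.66080685, -0.00832603,  1.93108966,  0.00993163,
        0.54752698,  0.04255582]), 'qd': array([ 0.00058281,  0.02179959,  0.00272899, -0.00098456,  0.00358795,
       -0.10150899, -0.00198382]), 'effort': array([-3.62958899e-01, -4.10491419e+01,  8.51034690e-01, -9.08930451e+00,
        2.81873210e-03,  2.95966594e-01,  1.18851753e-03]), 'position': array([0.50676235, 0.15030145, 0.18108426]), 'ee_rot': array([5.40774581e-01, 8.41166828e-01, 8.79432562e-04, 6.67946441e-04]), 'force': array([ 0.96800944,  0.54183508, -1.92076213]), 'wrist_torque': array([-0.01801218, -0.0548649 , -0.01077392]), 'opening': 0.02581507607153716}
```

View pics/s2.png

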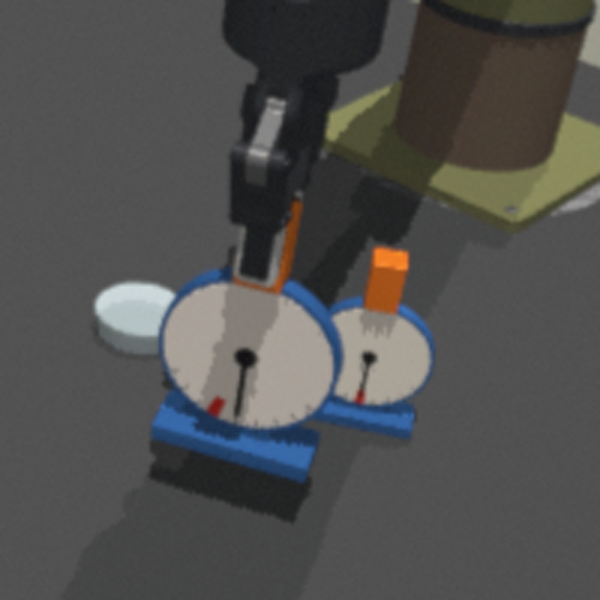

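```bash
python3 - <<'E'
from plan import *
st=manip.observe(); plan(.5063,.1505,.26,24.3,-1,30,st)
st=dict(st); st['position']=np.array([.5063,.1505,.26]); plan(.53,-.2205,.26,-84,-1,25,st)
E
```

```text
cur [0.5068 0.1503 0.1811] 24.53 D mm [-0.5  0.2 78.9] dyaw -0.2 n 3
[-1, 0.0, -0.0, -0.66, 0.02],[-1, 0.0, -0.0, -0.66, 0.02],[-1, 0.0, -0.0, -0.66, 0.02],
cur [0.5063 0.1505 0.26  ] 24.53 D mm [  23.7 -371.     0. ] dyaw -108.5 n 25
[-1, -0.35, -0.13, -0.0, 0.95],[-1, -0.36, -0.11, -0.0, 0.95],[-1, -0.36, -0.08, -0.0, 0.95],[-1, -0.37, -0.05, -0.0, 0.95],[-1, -0.37, -0.02, -0.0, 0.95],
[-1, -0.37, 0.01, -0.0, 0.95],[-1, -0.37, 0.03, -0.0, 0.95],[-1, -0.37, 0.06, -0.0, 0.95],[-1, -0.36, 0.09, -0.0, 0.95],[-1, -0.35, 0.12, -0.0, 0.95],
[-1, -0.34, 0.14, -0.0, 0.95],[-1, -0.33, 0.17, -0.0, 0.95],[-1, -0.32, 0.19, -0.0, 0.95],[-1, -0.3, 0.22, -0.0, 0.95],[-1, -0.29, 0.24, -0.0, 0.95],
[-1, -0.27, 0.26, -0.0, 0.95],[-1, -0.25, 0.28, -0.0, 0.95],[-1, -0.22, 0.3, -0.0, 0.95],[-1, -0.2, 0.31, -0.0, 0.95],[-1, -0.18, 0.33, -0.0, 0.95],
[-1, -0.15, 0.34, -0.0, 0.95],[-1, -0.13, 0.35, -0.0, 0.95],[-1, -0.1, 0.36, -0.0, 0.95],[-1, -0.07, 0.36, -0.0, 0.95],[-1, -0.04, 0.37, -0.0, 0.95],
```

Emit:
servo_tool(
  commands=[
    [-1,0,0,-0.5,0],
    [-1,0,0,-0.6,0],
    [-1,0,0,-0.6,0],
    [-1,0,0,-0.3,0],
    [-1,0,0,0,0],
  ],
)

```text
clock: 4.73
position: [0.5073, 0.1506, 0.2604]
ee_rot: [0.541, 0.841, 0.002, 0.001]
force: [0.4, 0.1, -4.2]
opening: 0.0259
```

Emit:
servo_tool(
  commands=[
    [-1,-0.35,-0.13,0,0.95],
    [-1,-0.36,-0.11,0,0.95],
    [-1,-0.36,-0.08,0,0.95],
    [-1,-0.37,-0.05,0,0.95],
    [-1,-0.37,-0.02,0,0.95],
  ],
)

```text
clock: 5.15
position: [0.5097, 0.075, 0.2566]
ee_rot: [0.691, 0.723, -0.001, -0.001]
force: [0.1, -0.0, -3.7]
opening: 0.0258
```

Emit:
servo_tool(
  commands=[
    [-1,-0.37,0.01,0,0.95],
    [-1,-0.37,0.03,0,0.95],
    [-1,-0.37,0.06,0,0.95],
    [-1,-0.36,0.09,0,0.95],
    [-1,-0.35,0.12,0,0.95],
  ],
)

```text
clock: 5.57
position: [0.5145, 0.001, 0.2566]
ee_rot: [0.815, 0.579, -0.002, -0.001]
force: [-0.7, 0.9, -3.4]
opening: 0.0256
```

Emit:
servo_tool(
  commands=[
    [-1,-0.34,0.14,0,0.95],
    [-1,-0.33,0.17,0,0.95],
    [-1,-0.32,0.19,0,0.95],
    [-1,-0.3,0.22,0,0.95],
    [-1,-0.29,0.24,0,0.95],
  ],
)

```text
clock: 5.98
position: [0.5192, -0.0729, 0.2566]
ee_rot: [0.91, 0.415, -0.002, -0.001]
force: [0.3, 1.0, -4.1]
opening: 0.0258
```

Emit:
servo_tool(
  commands=[
    [-1,-0.27,0.26,0,0.95],
    [-1,-0.25,0.28,0,0.95],
    [-1,-0.22,0.3,0,0.95],
    [-1,-0.2,0.31,0,0.95],
    [-1,-0.18,0.33,0,0.95],
  ],
)

```text
clock: 6.4
position: [0.5237, -0.1472, 0.2565]
ee_rot: [0.972, 0.236, -0.002, -0.001]
force: [-0.6, 0.6, -3.4]
opening: 0.0258
```

Emit:
servo_tool(
  commands=[
    [-1,-0.15,0.34,0,0.95],
    [-1,-0.13,0.35,0,0.95],
    [-1,-0.1,0.36,0,0.95],
    [-1,-0.07,0.36,0,0.95],
    [-1,-0.04,0.37,0,0.95],
  ],
)

```text
clock: 6.82
position: [0.5281, -0.2212, 0.2563]
ee_rot: [0.999, 0.048, -0.002, -0.001]
force: [-0.4, 0.7, -3.7]
opening: 0.0257
```

Emit:
servo_tool(
  commands=[
    [-1,0,0,0,0],
    [-1,0,0,0,0],
    [-1,0,0,0,0],
  ],
)

```text
clock: 7.07
position: [0.5286, -0.2197, 0.257]
ee_rot: [0.999, 0.051, -0.001, -0.001]
force: [-0.4, -1.0, -4.1]
opening: 0.0255
```

```bash
python3 plan.py .53 -.2205 .225 -84; python3 - <<'E'
from cloud import *
st=manip.observe();print(st['joint_pos'].round(2),st['force'].round(1))
for n in ['scene','side']:
    p=manip.get_image(n); save(p,n+'3',(200,60,400,240),4)
    X=cloud(p); hsv=cv2.cvtColor(p['pixels'],cv2.COLOR_RGB2HSV); Hh,S,V=[hsv[...,i] for i in range(3)]
    for lab,m in [('foot',(Hh>100)&(Hh<125)&(S>120)&(X[...,2]<.137)&(X[...,2]>.11)&(np.hypot(X[...,0]-.53,X[...,1]+.22)<.08))]:
        q=X[m]; print(n,lab,len(q),cv2.minAreaRect(q[:,:2].astype(np.float32)*1000),np.nanpercentile(q[:,2],[2,50,98]))
        # foot tilt
    for t in ['foot','grip','pointer_tip','mark_mid','crest']:
        for d in manip.place_of(p,t)[:2]: print(t,round(d['conf'],2),np.round(np.array(d['location'])*[640,400],1))
E
```

```text
cur [ 0.5286 -0.2197  0.257 ] -84.19 D mm [  1.4  -0.8 -32. ] dyaw 0.2 n 1
[1.0, 0.03, 0.03, 0.8, -0.04],
[ 0.02  0.66  0.52  1.74 -0.41  0.86 -0.75] [-0.4 -1.  -4.1]
scene foot 418 ((530.3446655273438, -217.43023681640625), (91.72103881835938, 37.489234924316406), 5.402759075164795) [0.12028531 0.12849475 0.13452146]
foot 0.87 [278.2 153.2]
foot 0.84 [457.2 258.4]
grip 0.86 [275.8  92.3]
grip 0.64 [466.6 212.4]
pointer_tip 0.57 [461.6 252.5]
pointer_tip 0.53 [281.7 142.7]
mark_mid 0.68 [276.4  90.2]
crest 0.85 [213.2 168.6]
crest 0.81 [275.1 173.2]
side foot 410 ((528.9913330078125, -218.93359375), (89.74504089355469, 36.45335388183594), 7.103491306304932) [0.12168858 0.13061958 0.13571513]
foot 0.97 [365.  343.7]
foot 0.85 [358.5 149.1]
grip 0.91 [365.3  98.3]
grip 0.56 [371.6 316.3]
pointer_tip 0.59 [360.5 143.2]
mark_mid 0.22 [355.6 151.9]
crest 0.7 [356.9 168. ]
crest 0.7 [359.1 154.9]
```

View images.

View pics/scene3.png

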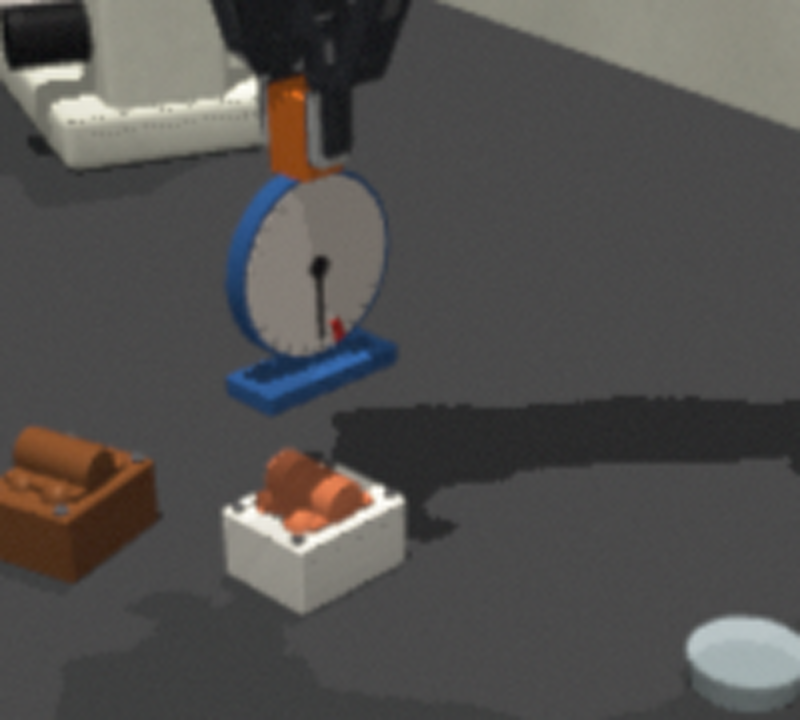

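View pics/side3.png

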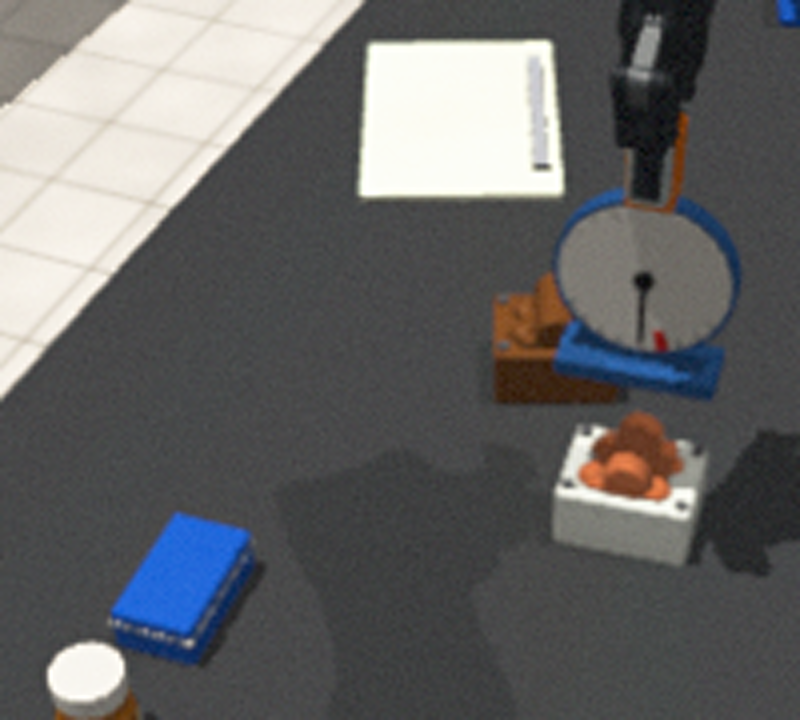

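Emit:
servo_tool(
  commands=[
    [-1,0,0.05,0.4,0],
    [-1,0,0,0.4,0],
    [-1,0,0,0.2,0],
    [-1,0,0,0,0],
    [-1,0,0,0,0],
  ],
)

```text
clock: 8.08
position: [0.5293, -0.2231, 0.2182]
ee_rot: [0.999, 0.05, -0.0, -0.0]
force: [-0.6, -0.4, -2.7]
opening: 0.0253
```

```bash
python3 plan.py .529 -.222 .2035 -84;python3 -c "
from h import *
print(manip.observe()['force'])"
```

```text
cur [ 0.5293 -0.2231  0.2182] -84.31 D mm [ -0.3   1.1 -14.7] dyaw 0.3 n 1
[1.0, -0.01, -0.03, 0.37, -0.07],
[-0.61805341 -0.41145688 -2.65779317]
```

Emit:
servo_tool(
  commands=[
    [-1,0,-0.02,0.12,0],
    [-1,0,0,0.1,0],
    [-1,0,0,0.05,0],
    [-1,0,0,0,0],
    [-1,0,0,0,0],
  ],
)

```text
clock: 8.5
position: [0.5293, -0.2224, 0.2075]
ee_rot: [0.999, 0.05, 0.0, -0.0]
force: [0.2, -0.9, -3.5]
opening: 0.0254
```

Emit:
servo_tool(
  commands=[
    [-1,0,0,0.04,0],
    [-1,0,0,0.02,0],
    [-1,0,0,0,0],
  ],
)

```text
clock: 8.75
position: [0.5293, -0.2223, 0.2049]
ee_rot: [0.999, 0.05, -0.0, -0.0]
force: [-0.3, 0.0, -4.9]
opening: 0.0256
```

Emit:
servo_tool(
  commands=[
    [-1,0,0,0.02,0],
    [-1,0,0,0.01,0],
    [-1,0,0,0,0],
  ],
)

```text
clock: 9.0
position: [0.5294, -0.2224, 0.2039]
ee_rot: [0.999, 0.05, 0.0, -0.0]
force: [0.3, 0.4, -3.2]
opening: 0.0257
```

Emit:
servo_tool(
  commands=[
    [-1,0,0,0.02,0],
    [-1,0,0,0,0],
    [-1,0,0,0,0],
  ],
)

```text
clock: 9.25
position: [0.5295, -0.2225, 0.2038]
ee_rot: [0.999, 0.05, 0.0, 0.0]
force: [-0.3, 0.5, 5.0]
opening: 0.0256
```

Emit:
servo_tool(
  commands=[
    [-1,0,0,0,0],
    [-1,0,0,0,0],
    [-1,0,0,0,0],
    [-1,0,0,0,0],
    [-1,0,0,0,0],
  ],
)

```text
clock: 9.67
position: [0.5295, -0.2225, 0.2038]
ee_rot: [0.999, 0.05, 0.001, 0.0]
force: [-1.5, 1.4, 6.1]
opening: 0.026
```

Emit:
servo_tool(
  commands=[
    [-1,0,0,0,0],
    [-1,0,0,0,0],
    [-1,0,0,0,0],
    [-1,0,0,0,0],
    [-1,0,0,0,0],
  ],
)

```text
clock: 10.08
position: [0.5296, -0.2225, 0.2038]
ee_rot: [0.999, 0.05, 0.0, 0.0]
force: [-1.1, 1.3, 5.4]
opening: 0.0258
```

```bash
python3 - <<'E'
from cloud import *
for n in ['scene','side']:
    p=manip.get_image(n); save(p,n+'4',(220,90,420,230),4)
    X=cloud(p); hsv=cv2.cvtColor(p['pixels'],cv2.COLOR_RGB2HSV); Hh,S,V=[hsv[...,i] for i in range(3)]
    q=X[(Hh>100)&(Hh<125)&(S>120)&(X[...,2]<.083)&(X[...,2]>.058)&(np.hypot(X[...,0]-.53,X[...,1]+.22)<.08)]
    print(n,len(q),cv2.minAreaRect(q[:,:2].astype(np.float32)*1000),np.nanpercentile(q[:,2],[2,50,98]))
print(manip.observe()['force'],manip.observe()['position'])
E
```

```text
scene 387 ((532.1034545898438, -219.91038513183594), (90.6005630493164, 38.30537414550781), 3.8370440006256104) [0.0670233  0.07539321 0.08086446]
side 383 ((528.9788818359375, -219.54583740234375), (89.30744171142578, 37.54814147949219), 8.749590873718262) [0.06839755 0.07702439 0.0810591 ]
[-2.08376329  1.36835802  5.36598011] [ 0.52955378 -0.22250405  0.20380041]
```

View pics/scene4.png

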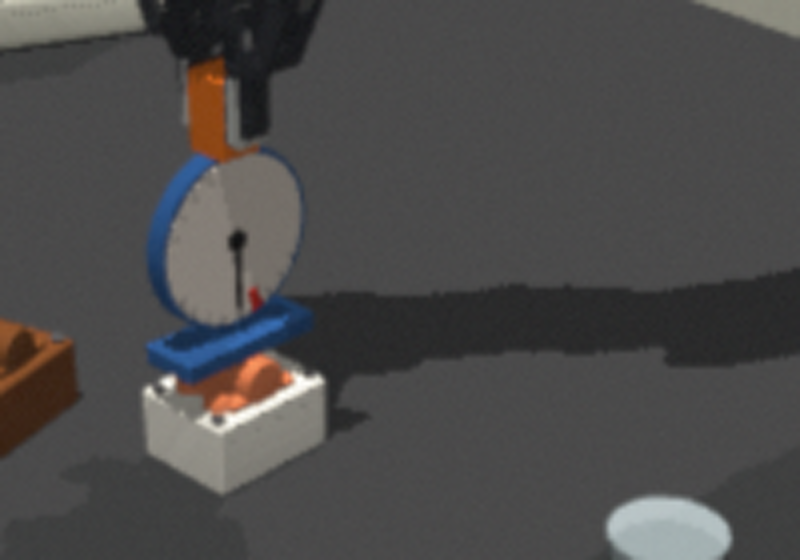

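View pics/side4.png

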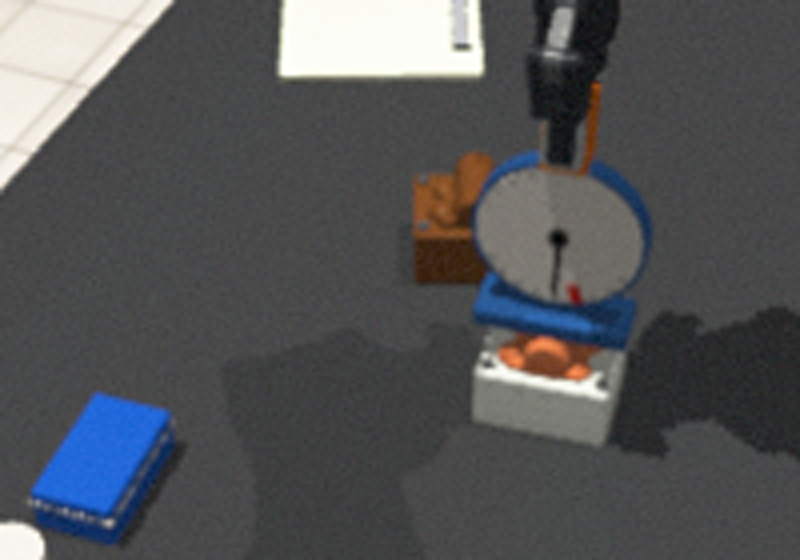

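```bash
cat > dial.py <<'E'
from cloud import *
def dial(p,tag,tilt_guess=0.0,c=(.530,-.2205),ang=96.,h=.066,r0=.065):
    """rectify front dial face; tilt_guess = lean toward -x (stud frame) used to place dial centre"""
    n=np.array([np.cos(np.radians(ang)),np.sin(np.radians(ang)),0]); ex=np.array([n[1],-n[0],0]) # ex ~ +x stud
    a=tilt_guess; C=np.array([c[0],c[1],r0-.014]); up=np.array([0,0,1.])*np.cos(a)-ex*np.sin(a); t=ex*np.cos(a)+np.array([0,0,1.])*np.sin(a)
    foot=C+.014*up+.014*a*t
    O=foot+h*up+.006*n
    S=10000. # px per m -> 10 px/mm
    N=1200
    g=(np.arange(N)-N/2)/S
    # view from +n: right = -ex
    gx,gy=np.meshgrid(g,g)
    P=O-gx[...,None]*ex-gy[...,None]*np.array([0,0,1.])
    A,o=cam(p); c_=(P.reshape(-1,3)-o)@A
    uv=cv2.projectPoints(c_.reshape(-1,1,3),np.zeros(3),np.zeros(3),np.array(p['K']),np.array([float(p['k1']),0,0,0]))[0].reshape(N,N,2).astype(np.float32)
    im=cv2.remap(cv2.cvtColor(p['pixels'],cv2.COLOR_RGB2BGR),uv[...,0],uv[...,1],cv2.INTER_CUBIC)
    cv2.imwrite('pics/'+tag+'.png',im[::2,::2])
    f=im.astype(int); B,G,Rr=f[...,0],f[...,1],f[...,2]
    rr=np.hypot(*np.meshgrid(np.arange(N)-600,np.arange(N)-600))
    red=(Rr>110)&(G<Rr*.6)&(B<Rr*.6)&(rr<480)
    dark=(Rr<70)&(G<70)&(B<70)
    def cent(m): ys,xs=np.nonzero(m); return np.array([xs.mean(),ys.mean()]) if len(xs) else None
    hub=cent(dark&(rr<110)); 
    rc=cent(red)
    if hub is None or rc is None: print(tag,'hub',hub,'red',rc); return
    yy,xx=np.mgrid[0:N,0:N]; rh=np.hypot(xx-hub[0],yy-hub[1]); 
    ring=dark&(rh>150)&(rh<400)
    th=np.arctan2(xx-hub[0],yy-hub[1])  # 0 down, + to right
    wt=np.clip(130-(Rr+G+B)/3,0,None)*((rh>150)&(rh<380)&(abs(th)<.45)&(~((Rr>1.4*G)&(Rr>90))))
    pt=(wt*th).sum()/wt.sum() if wt.sum() else np.nan
    pt2=np.median(th[ring&(abs(th)<.6)]) if (ring&(abs(th)<.6)).any() else np.nan
    print(tag,'hub',hub.round(0),'red r mm',round(np.hypot(*(rc-hub))/10,1),'red ang',round(float(np.arctan2(*(rc-hub))),3),'ptr',round(float(pt),3),round(float(pt2),3))
E
python3 - <<'E'
from dial import *
for n in ['scene','side']: dial(manip.get_image(n),n+'_d0')
E
cd pics; python3 -c "
import cv2,numpy as np
cv2.imwrite('d0.png',cv2.resize(np.hstack([cv2.imread('scene_d0.png'),cv2.imread('side_d0.png')]),(800,400)))"
```

```text
scene_d0 hub [593. 618.] red r mm 24.8 red ang 0.331 ptr 0.036 -0.007
side_d0 hub [615. 605.] red r mm 36.8 red ang 0.276 ptr 0.015 -0.012
```

View pics/d0.png

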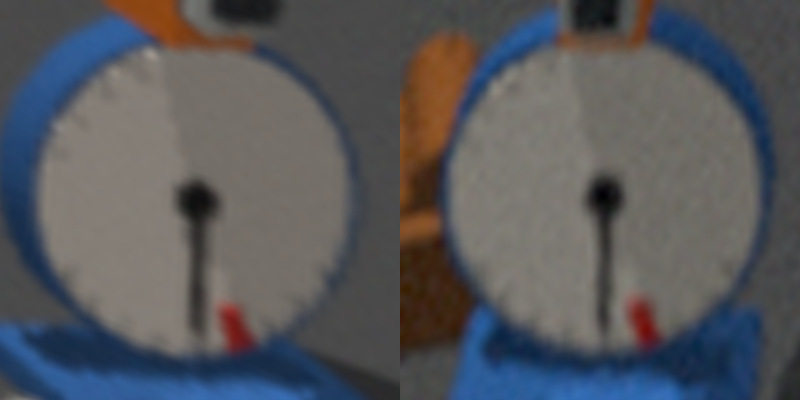

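```bash
python3 - <<'E'
import numpy as np
h=.1408;r=.014
f=lambda a:(1000*((r+h)*np.sin(a)-r*a*np.cos(a)),1000*((r+h)*(1-np.cos(a))-r*a*np.sin(a)))
p=(0,0)
for a in np.arange(.02,.4,.02):
    q=f(a); print(round(a,2),np.round(q,2),'row x',round(-(q[0]-p[0])/40,3),'z',round((q[1]-p[1])/40,4)); p=q
E
```

```text
0.02 [2.82 0.03] row x -0.07 z 0.0006
0.04 [5.63 0.1 ] row x -0.07 z 0.0019
0.06 [8.44 0.23] row x -0.07 z 0.0032
0.08 [11.25  0.41] row x -0.07 z 0.0044
0.1 [14.06  0.63] row x -0.07 z 0.0057
0.12 [16.86  0.91] row x -0.07 z 0.007
0.14 [19.66  1.24] row x -0.07 z 0.0082
0.16 [22.45  1.62] row x -0.07 z 0.0095
0.18 [25.23  2.05] row x -0.07 z 0.0107
0.2 [28.01  2.53] row x -0.069 z 0.012
0.22 [30.78  3.06] row x -0.069 z 0.0132
0.24 [33.53  3.64] row x -0.069 z 0.0145
0.26 [36.28  4.27] row x -0.069 z 0.0157
0.28 [39.01  4.95] row x -0.068 z 0.017
0.3 [41.73  5.67] row x -0.068 z 0.0182
0.32 [44.44  6.45] row x -0.068 z 0.0194
0.34 [47.14  7.27] row x -0.067 z 0.0206
0.36 [49.82  8.15] row x -0.067 z 0.0218
0.38 [52.48  9.07] row x -0.067 z 0.023
```

Emit:
servo_tool(
  commands=[
    [-1,0,0,0,0],
    [-1,0,0,0,0],
    [-1,-0.035,0,0.001,0],
    [-1,-0.07,0,0.002,0],
    [-1,-0.07,0,0.003,0],
  ],
  grip_force=20,
)

```text
clock: 10.7
position: [0.5244, -0.2232, 0.2037]
ee_rot: [0.999, 0.05, 0.002, 0.001]
force: [2.5, 1.0, 4.7]
opening: 0.0256
```

Emit:
servo_tool(
  commands=[
    [-1,-0.07,0,0.004,0],
    [-1,-0.07,0,0.006,0],
    [-1,-0.035,0,0.003,0],
    [-1,0,0,0,0],
    [-1,0,0,0,0],
  ],
)

```text
clock: 11.12
position: [0.5161, -0.2242, 0.203]
ee_rot: [0.999, 0.05, 0.001, 0.0]
force: [1.8, 2.2, 7.0]
opening: 0.0257
```

```bash
sed -i 's/red=(Rr>110).*/red=(Rr>110)\&(G<Rr*.45)\&(B<Rr*.45)\&(rr<480)\&(np.arange(N)[:,None]>700)\&(abs(G-B)<35)/' dial.py; python3 - <<'E'
from dial import *
for n in ['scene','side']: dial(manip.get_image(n),n+'_d1',.1)
print(manip.observe()['position'],manip.observe()['force'])
E
cd pics; python3 -c "
import cv2,numpy as np
cv2.imwrite('d1.png',cv2.resize(np.hstack([cv2.imread('scene_d1.png'),cv2.imread('side_d1.png')]),(800,400)))"
```

```text
scene_d1 hub [586. 616.] red r mm 37.6 red ang 0.196 ptr 0.016 -0.006
side_d1 hub [610. 603.] red r mm 38.5 red ang 0.207 ptr 0.007 -0.017
[ 0.51616741 -0.22415175  0.20302754] [1.84742476 0.43695032 7.05159139]
```

View pics/d1.png

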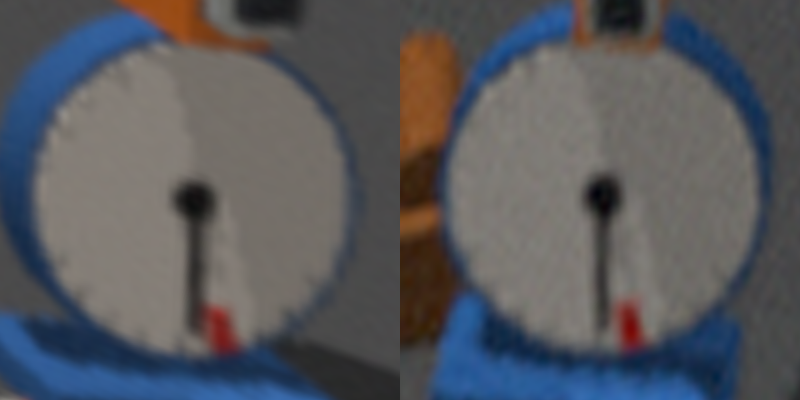

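Emit:
servo_tool(
  commands=[
    [-1,-0.035,0,0.002,0],
    [-1,-0.07,0,0.005,0],
    [-1,-0.07,0,0.008,0],
    [-1,-0.07,0,0.009,0],
    [-1,-0.07,0,0.01,0],
  ],
)

```text
clock: 11.63
position: [0.5028, -0.2254, 0.2012]
ee_rot: [0.999, 0.049, 0.0, 0.0]
force: [1.3, 1.1, 4.8]
opening: 0.0256
```

Emit:
servo_tool(
  commands=[
    [-1,-0.07,0,0.012,0],
    [-1,-0.07,0,0.012,0],
    [-1,-0.035,0,0.007,0],
    [-1,0,0,0,0],
    [-1,0,0,0,0],
  ],
)

```text
clock: 12.05
position: [0.4953, -0.2261, 0.1996]
ee_rot: [0.999, 0.049, -0.001, 0.0]
force: [0.1, -0.2, 4.9]
opening: 0.0254
```

```bash
python3 - <<'E'
from dial import *
for n in ['scene','side']: dial(manip.get_image(n),n+'_d2',.23)
print(manip.observe()['position'],manip.observe()['force'])
E
cd pics; python3 -c "
import cv2,numpy as np
cv2.imwrite('d2.png',cv2.resize(np.hstack([cv2.imread('scene_d2.png'),cv2.imread('side_d2.png')]),(800,400)))"
```

```text
scene_d2 hub [600. 618.] red r mm 41.7 red ang 0.077 ptr 0.008 0.007
side_d2 hub [622. 608.] red r mm 39.4 red ang 0.094 ptr -0.002 -0.024
[ 0.49532334 -0.22604942  0.19958744] [-0.54029955 -2.18044225  5.12976599]
```

View pics/d2.png

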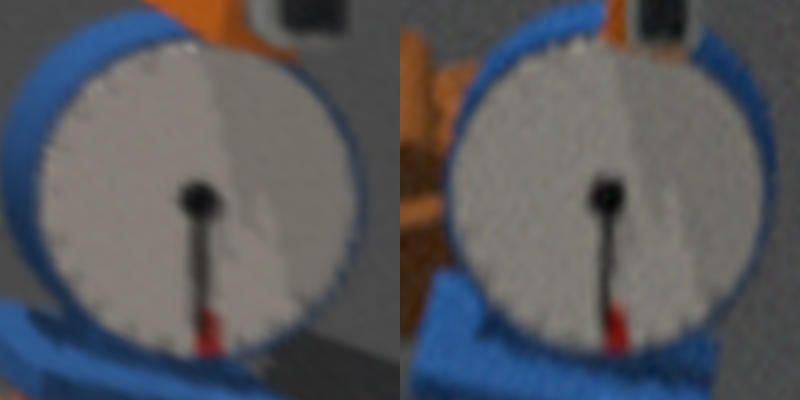

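Emit:
servo_tool(
  commands=[
    [-1,-0.035,0,0.008,0],
    [-1,-0.07,0,0.017,0],
    [-1,-0.06,0,0.015,0],
    [-1,-0.02,0,0.005,0],
    [-1,0,0,0,0],
  ],
)

```text
clock: 12.57
position: [0.4884, -0.2265, 0.1979]
ee_rot: [0.999, 0.049, 0.0, 0.0]
force: [1.1, 0.1, 4.0]
opening: 0.0258
```

Emit:
servo_tool(
  commands=[
    [-1,0,0,0,0],
    [-1,0,0,0,0],
    [-1,0,0,0,0],
    [-1,0,0,0,0],
    [-1,0,0,0,0],
  ],
)

```text
clock: 12.98
position: [0.4885, -0.2265, 0.1979]
ee_rot: [0.999, 0.05, -0.0, 0.0]
force: [0.3, -0.4, 3.5]
opening: 0.0254
```

```bash
python3 - <<'E'
from dial import *
for n in ['scene','side']:
    p=manip.get_image(n); dial(p,n+'_d3',.29); save(p,n+'5',(220,90,420,230),4)
    for t in ['foot','pointer_tip','mark_mid']:
        for d in manip.place_of(p,t)[:2]: print(t,round(d['conf'],2),np.round(np.array(d['location'])*[640,400],1))
print(manip.observe()['position'],manip.observe()['force'])
E
cd pics; python3 -c "
import cv2,numpy as np
cv2.imwrite('d3.png',cv2.resize(np.hstack([cv2.imread('scene_d3.png'),cv2.imread('side_d3.png')]),(800,400)))"
```

```text
scene_d3 hub [598.95879032 619.98129032] red None
foot 0.94 [276.7 177.9]
foot 0.91 [459.6 259.2]
pointer_tip 0.53 [284.7 164.7]
pointer_tip 0.5 [460.6 248.8]
side_d3 hub [617. 607.] red r mm 40.4 red ang 0.085 ptr 0.01 0.007
foot 0.92 [363.5 347.3]
foot 0.63 [357.9 168.6]
pointer_tip 0.54 [367.2 161.4]
[ 0.48851031 -0.22649057  0.19787698] [ 1.13305605 -1.85549185  4.09000489]
```

View pics/d3.png

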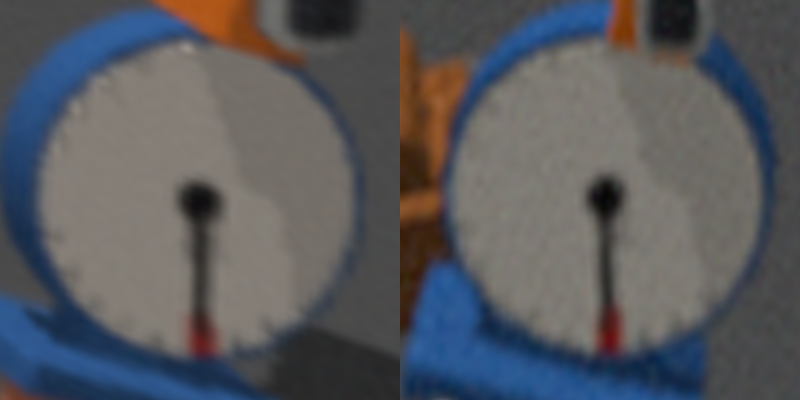

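View pics/scene5.png

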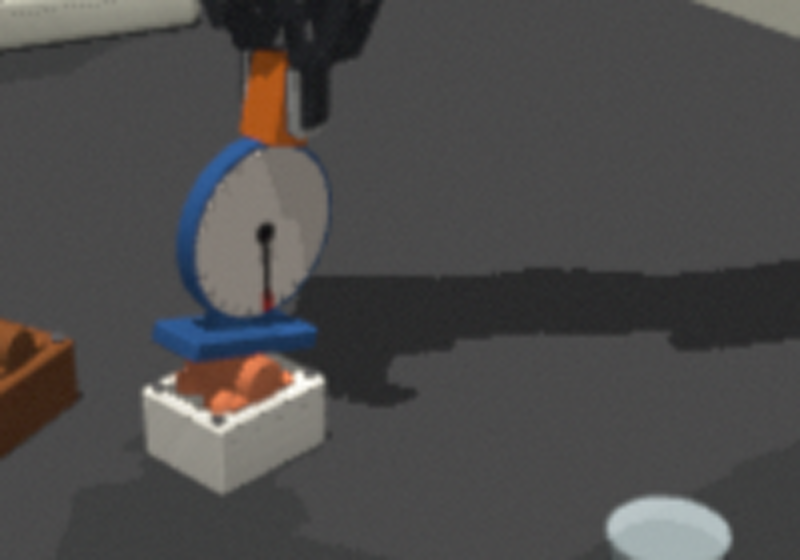

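View pics/side5.png

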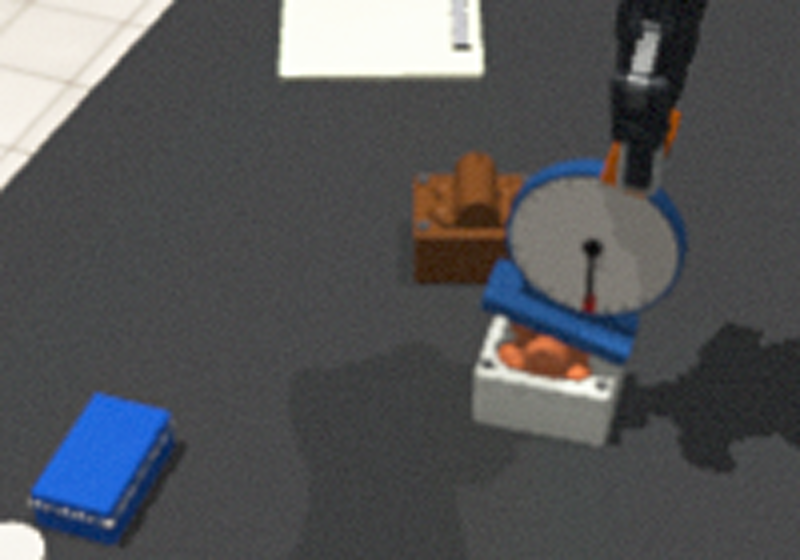

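Emit:
servo_tool(
  commands=[
    [-1,0,0,0,0],
    [-1,0,0,0,0],
    [-1,0,0,0,0],
    [-1,0,0,0,0],
    [-1,0,0,0,0],
  ],
)

```text
clock: 13.8
position: [0.4885, -0.2265, 0.1979]
ee_rot: [0.999, 0.05, 0.0, -0.0]
force: [0.6, -1.9, 4.1]
opening: 0.0258
```

Emit:
servo_tool(
  commands=[
    [-1,0,0,0,0],
    [-1,0,0,0,0],
    [-1,0,0,0,0],
    [-1,0,0,0,0],
    [-1,0,0,0,0],
  ],
)

```text
clock: 14.22
position: [0.4885, -0.2265, 0.1979]
ee_rot: [0.999, 0.05, -0.0, -0.0]
force: [1.7, -1.7, 2.2]
opening: 0.0252
```

```bash
python3 - <<'E'
from dial import *
for n in ['scene','side']: dial(manip.get_image(n),n+'_d4',.29)
import cv2
for n in ['scene','side']:
    a,b=[cv2.imread(f'pics/{n}_d{i}.png')for i in (3,4)]; print(np.abs(a.astype(int)-b)[340:560,250:350].mean())
    im=b.astype(int); w=np.clip(im[...,2]-(im[...,1]+im[...,0])/2-25,0,None); w[:480]=0;w[535:]=0; w[:,:250]=0;w[:,350:]=0
    print('red col',(w.sum(0)*np.arange(600)).sum()/w.sum())
s=manip.observe();print(s['clock'],s['position'],s['force'])
E
cd pics; python3 -c "
import cv2,numpy as np
cv2.imwrite('d4.png',cv2.resize(np.hstack([cv2.imread('scene_d4.png'),cv2.imread('side_d4.png')]),(800,400)))"
```

```text
scene_d4 hub [599.08214053 619.8102635 ] red None
side_d4 hub [617. 608.] red r mm 41.0 red ang 0.082 ptr 0.006 0.008
0.9312121212121212
red col 301.3780199469521
2.410560606060606
red col 314.6741889576254
14.3167 [ 0.48848704 -0.22645585  0.19787441] [ 0.75969251 -1.40882174  2.9961938 ]
```

View pics/d4.png

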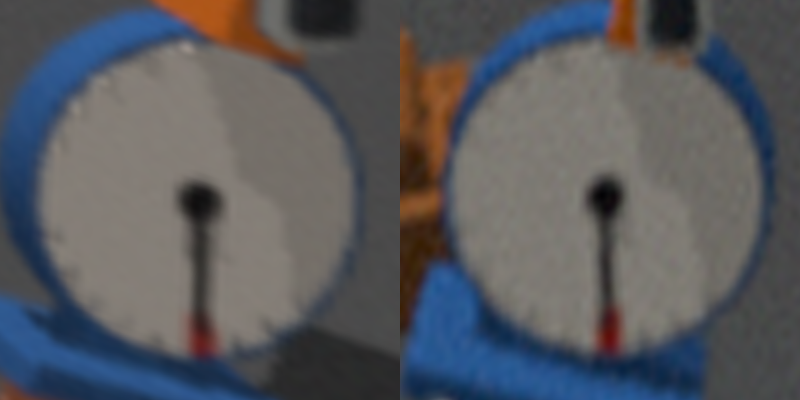

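```bash
python3 -c "
from station import manip
print(manip.job_done())"
```

```text
the job is handed in; nothing more can be done
None
```

The job is handed in at 14.3 s, with the larger blue gauge still held and its pointer in the red band.

- **What I did:** I gripped the gauge on the y faces of its orange grip. I stood its foot level on the middle of the reddish stone's crest and let it rest about 0.8 s under roughly 9 N. I then dropped the grip force to 20 N and rocked the gauge about 0.29 rad toward the robot, letting it pivot between the pads.
- **Pointer:** Both cameras show it in the band, about 0.01 rad (scene) and 0.03 rad (side) from the middle, against a half-width of 0.09. Views about 1 s apart showed no visible change.
- **Contact:** The wrist force came out about 6–7 N above the gauge's hanging weight, so the foot is still touching the stone.
- **Other objects:** I made no contact with the dish, jar or slide box as far as the forces showed. I did not re-measure where they are.
- **Checks that failed or disagreed:**
  - At the end, my automatic red-band detector found nothing in the scene view, and in the side view it was thrown off by the pointer covering the band (it read 0.08 rad). I relied on a looser colour centroid and on looking at the pictures instead.
  - The networks did not find the band middle in the last pictures.

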